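# Take the left-hand wing nut off the cheese grater

## Robot

A 6-joint arm with a two-finger parallel gripper is mounted at the origin on the work surface. World frame = base frame: x ahead of the robot, y to its left, z up, the work surface at z = 0. Lengths are in mm, angles in rad, forces in N, time in s.
With the tool pointing down it reaches from about 300 to 775 mm from the base axis. Payload 14.6 kg.
Tool frame: the origin (TCP) lies between the finger pads; the fingertips stand 8 mm ahead of it and the grasp point (between the pads) lies 11 mm behind it; z points along the fingers, y is the direction in which the jaws open and shut (so a half turn about z gives the same grasp; the last joint's range is limited). The gripper opens to 94 mm and grips with 3 to 60 N. Pads are 16 mm wide; open, the fingers measure 119 mm over their backs; the gripper's body (75 mm by 177 mm) begins 78 mm behind the grasp point.
Start: joints at [1.048, 0.3, 1.521, -0, 1.321, -0.067], TCP at [242.095, 493.841, 213.446] pointing down, gripper open.
Joint ranges: [-3.03, 3.03], [-0.79, 2.21], [0.23, 2.52], [-1.04, 4.18], [0, 3.07], [-2.55, 2.55]. Speed limits (rad/s): [2.22, 2.22, 2.57, 3.14, 3.14, 3.14].

## Interface

Orientations are given as [roll, pitch, yaw] about the fixed x, y, z axes, in that order (R = Rz(yaw) Ry(pitch) Rx(roll)).
In Python, from cell import manip gives the robot as it stands. The module is installed in compiled form; this text tells all that it offers.
- The arm moves only by the tool send_rows, never from a script. Its argument "series" is a list that holds one entry, the list of rows, each a list of 5 numbers: the opening, from 0 (shut) to 1 (fully open), then the shift along the tool's x, y, z in mm, then the turn about the tool's z in degrees. In form: [[[gripper, dx, dy, dz, roll], ...]]. A call has 1 to 10 rows; each row is the pose to reach, as a shift and turn from the pose commanded when the call began, along the tool's axes at that moment; what a row does not reach only later rows make up. A row lasts 1/10 s, in which the tool goes at most 50 mm and 8.59 degrees, less where a joint would pass 70% of its speed; a pose out of reach is approached as far as the arm can. A call with a gripper value outside its range is refused whole. The fingers move at their own pace and stop on an object; "newtons" is the grip in N (left out, the last holds). Time passes only in rows, so rows that repeat a pose let the fingers close. It gives the time, the measured TCP pose, the force and the opening at its end, in the units of the state.
- manip.read_state(): the state, without advancing time (a new reading comes with each control period).
- manip.camera(name): name is "scene" or "side" or "wrist"; returns a dict with "img" (400x640x3 uint8, red, green, blue), "vfov" (degrees; the focal length in pixels is half the picture's height over the tangent of half this angle, whatever the lens; pixels are square), "cx", "cy" (the principal point, pixels), "pose" (4x4, takes a point from camera to world coordinates); the wrist camera has in their place "T_tool_cam" (4x4, takes a point from camera to tool coordinates, whose origin is the TCP and whose axes are the flange's). Camera axes: x right, y down, z forward; pixel columns grow to the right and rows downward; lengths in mm; the calibration is good to about 2 mm. A picture is of the moment at which its call begins: read the wrist's pose just before it. There is no depth.
- manip.sign_off(): hands the job in, once; it reports no verdict.
Trained networks look in a picture, given as the dict that the camera call returned (one of the last four; its "shot" number tells which), for a name from the list of things; names that differ only in an ending like _2 or _b are one class to them, and where a whole thing is asked for, a point or a joint stands for the part that bears it (a point fixed in the world has none). Each returns a list of dicts, best first, with "conf" (0 to 1); they miss things now and then, are a little off and sometimes report something else, mostly with a low value. They report only what shows in the picture. A call takes as long as a camera call. They do not tell look-alikes from the thing itself.
- manip.find_in(target, picture): "rect" ([left, top, width, height] in pixels, round what is visible of it).
- manip.silhouettes(target, picture): "pixels" (400x640 bool, what is visible of it) and "rect" ([left, top, width, height] in pixels, round what is visible of it).
The state is a dict: "clock": time; "joints": joint angles; "qd": joint speeds; "effort": joint torques, N m; "eef_pos": TCP position; "eef_rot": TCP orientation; "wrist_force": force on the tool from outside, world axes, zero at the start; "moment": the same for the moment, N m; "finger_gap": finger opening in mm.
Only numpy, scipy, OpenCV 4.12 (cv2) and the standard library are available. Lean on these libraries where they do the work, as an engineer would, in place of code of your own. Each camera call takes 0.05 s, during which the arm holds its last target. There are 200 camera calls.

## Task

Take the wing nut off the cheese grater for cleaning: it has a left-hand thread, so turn it clockwise (seen from above) until its engraved mark reaches the index line on the disc, then carefully on by feel until it comes free, without driving it hard into its stop or pulling on it early, and lift it off. Set it down gently, standing upright on the floor of the free half of the steel tray, let go, and leave the ring in the tray and the shaker where they are.

Things in the scene. Friction and masses are not known exactly. Their poses are not given: they have to be found in the camera images.
- nut: The grater's left-hand wing nut, aluminium, about 170 g, 54 mm tall: round skirt 52 mm across, 24 mm high, flat on top, and on it an upright wing (grip bar) 48 mm long, 14 mm thick, 30 mm high, along the nut's x. Origin: centre of the skirt's underside; z up. Clockwise from above undoes it and lets it rise about 4 mm; anticlockwise tightens it. It starts 0.7 to 1.5 rad short of the index.
- wing (a point): Middle of the nut's wing, on its axis, 41 mm above the skirt's underside (17 mm above the skirt's top, 13 mm under the wing's top); axes as the nut's. On the way the turning resists by up to about 0.1 N m. Once past the studs the nut can jump up about 3 mm on its spring plate and has about 0.25 rad of loose play, ending, clockwise, at a solid stop. Anywhere in that play it lifts off freely.
- mark (a point): Outer top end of the nut's mark, 22 mm from its axis along its +x, at the wing's top: a dark engraved line from the centre along the +x half of the wing's top and down that end. When it meets the index the thread is nearly out: the middle of the free play lies 0.15 to 0.95 rad further clockwise, not visible, to be felt. Before it, studs hold the nut down; in it, 10 mm of lift clears them.
- grater: Table-top cheese grater, fixed: white housing 250 x 220 mm, 92 mm high, round aluminium ring and flat steel grating disc on top, disc's face 100 mm above the table. Origin on the table under the upright spindle (braked; 16 mm post with two studs, inside the nut). The nut sits on a 58 mm spring plate that pushes it up with about 5 to 10 N, its underside at 106 to 114 mm. Includes spindle and plate.
- index (a point): Outer part of the dark index line engraved in the grating disc, 85 mm from the spindle's axis along the grater's +x, on the disc's face.
- tray: Open steel parts tray, fixed to the table, 180 x 220 mm (x by y), 28 mm high, walls and floor 4 mm thick. Origin on the table under its centre. The spare ring lies in it towards its -y end; the +y half is free.
- spare_ring: Loose aluminium ring, 52 mm across, 14 mm high, lying in the tray near its -y end; origin under its centre. Bystander.
- shaker: Glass shaker with steel cap, 56 mm across, 90 mm high, origin under its centre. Bystander.
Mind the look-alikes: they are no part of the job. Of the things that look like the nut, the larger one is meant.

How it is judged:
By the outcome, as a careful person would: the job done as asked, in the order asked, and still so for the second after the job is handed in, with the robot touching nothing.
It also fails if it takes over 72 s, if anything falls off the work surface, if the arm or the gripper's body presses on something with over 40 N, if the wrist force passes 120 N, or if a joint passes its speed limit or range.

## Working session

There is one attempt and no reset: what is moved stays moved. The work goes in short steps, Python scripts to look and compute and a tool call to move; the robot and the scene stay as the last step left them, time stands still between calls to the robot, and variables do not carry over. Pictures are saved under pics/ and viewed, about 8 in all and at most 12, crops included, and the job is handed in when it is done.

Besides the shell and the picture viewer there is one more tool, called by a JSON object that holds its "name" and its "arguments". send_rows: Moves the arm, as the interface text tells. Its arguments: {"type":"object","properties":{"series":{"type":"array"},"newtons":{"type":"number"}},"required":["series"]}

```bash
mkdir -p pics
cat > h.py <<'E'
from cell import manip
import numpy as np, cv2
from scipy.spatial.transform import Rotation as R
def shot(n):
    s=manip.read_state(); c=manip.camera(n)
    if 'pose' not in c:
        T=np.eye(4);T[:3,:3]=R.from_euler('xyz',s['eef_rot']).as_matrix();T[:3,3]=s['eef_pos']
        c['P']=T@np.array(c['T_tool_cam'])
    else: c['P']=np.array(c['pose'])
    c['f']=200/np.tan(np.radians(c['vfov'])/2)
    return c
def ray(c,u,v):
    d=c['P'][:3,:3]@np.array([(u-c['cx'])/c['f'],(v-c['cy'])/c['f'],1]); return c['P'][:3,3],d/np.linalg.norm(d)
def atz(c,u,v,z):
    o,d=ray(c,u,v); return o+d*(z-o[2])/d[2]
def proj(c,p):
    q=c['P'][:3,:3].T@(np.array(p)-c['P'][:3,3]); return np.array([c['cx']+c['f']*q[0]/q[2],c['cy']+c['f']*q[1]/q[2]])
def tri(obs):
    A=np.zeros((3,3));b=np.zeros(3)
    for c,u,v in obs:
        o,d=ray(c,u,v);M=np.eye(3)-np.outer(d,d);A+=M;b+=M@o
    return np.linalg.solve(A,b)
def save(c,n): cv2.imwrite('pics/'+n+'.png',cv2.cvtColor(c['img'],cv2.COLOR_RGB2BGR))
E
python3 - <<'E'
from h import *
print(manip.read_state())
np.set_printoptions(precision=1,suppress=True)
for n in ['scene','side','wrist']:
    c=shot(n);save(c,n+'0');print(n,c['f'],c['cx'],c['cy'],c['P'].tolist() if 0 else c['P'])
    for t in ['nut','mark','grater','index','tray','spare_ring','shaker']:
        print(t,[(np.round(d['rect']).tolist(),round(d['conf'],2)) for d in manip.find_in(t,c)])
E
```

```text
{'clock': 0.0, 'joints': array([ 1.04838964e+00,  3.00469048e-01,  1.52158270e+00,  2.26365100e-06,
        1.32072343e+00, -6.66042555e-02]), 'qd': array([ 0.00078386,  0.00046069, -0.00094334, -0.00068316, -0.00308956,
       -0.00056777]), 'effort': array([-9.36757569e-04, -5.31808090e+01, -3.52743566e+01,  7.07876240e-02,
        2.44035391e-02, -1.32166692e-04]), 'eef_pos': array([241.97449284, 493.62098357, 212.88677278]), 'eef_rot': array([-3.14041290e+00, -8.08907527e-05,  2.68578961e+00]), 'wrist_force': array([-0.59054514,  0.11434991,  0.77377022]), 'moment': array([-0.00582015,  0.09442501, -0.02549952]), 'finger_gap': 94.288691033332}
scene 479.1954169381152 315.67142100441737 200.06492394675698 [[   0.1    0.6   -0.8 1424.3]
 [   1.    -0.1    0.1  -51. ]
 [   0.    -0.8   -0.6  728.3]
 [   0.     0.     0.     1. ]]
nut [([373.0, 153.0, 22.0, 28.0], 0.84), ([449.0, 191.0, 18.0, 22.0], 0.46)]
mark [([370.0, 153.0, 26.0, 28.0], 0.95), ([449.0, 192.0, 14.0, 20.0], 0.62)]
grater [([319.0, 148.0, 131.0, 105.0], 0.78)]
index [([322.0, 148.0, 125.0, 104.0], 0.77)]
tray [([148
[... 401 characters left out ...]
, 171.0, 23.0, 25.0], 0.91)]
grater [([189.0, 170.0, 129.0, 94.0], 0.81), ([359.0, 212.0, 24.0, 39.0], 0.51)]
index [([191.0, 170.0, 127.0, 96.0], 0.58)]
tray [([300.0, 265.0, 138.0, 108.0], 0.81)]
spare_ring [([378.0, 323.0, 27.0, 24.0], 0.57)]
shaker [([358.0, 210.0, 25.0, 41.0], 0.93)]
wrist 303.021569255218 316.44690547283375 198.10670586466173 [[  0.4   0.9   0.2 181.4]
 [  0.9  -0.4  -0.1 521.7]
 [  0.    0.2  -1.  384. ]
 [  0.    0.    0.    1. ]]
nut [([173.0, 321.0, 113.0, 44.0], 0.69), ([342.0, 342.0, 22.0, 15.0], 0.45)]
mark [([342.0, 343.0, 24.0, 10.0], 0.53)]
grater [([174.0, 321.0, 115.0, 44.0], 0.81)]
index [([175.0, 317.0, 111.0, 48.0], 0.74)]
tray []
spare_ring []
shaker []
```

```bash
python3 - <<'E'
import cv2,numpy as np
a=cv2.imread('pics/scene0.png')[130:290,130:480];b=cv2.imread('pics/side0.png')[150:390,170:450]
a=cv2.resize(a,(790,361),interpolation=3)
b=cv2.resize(b,(560,480),interpolation=3)
cv2.imwrite('pics/a.png',a);cv2.imwrite('pics/b.png',b)
E
python3 - <<'E'
from h import *
np.set_printoptions(precision=1,suppress=True)
s=shot('scene');d=shot('side')
print('nut',tri([(s,384,167),(d,251.5,184)]))
print('shaker',tri([(s,291,253),(d,370.5,230)]))
print('ring',tri([(s,178,230.5),(d,391.5,335)]))
for n,c in(('s',s),('d',d)):
  for t in ['tray','nut']:
    for m in manip.silhouettes(t,c)[:1]:
      r=cv2.minAreaRect(np.argwhere(m['pixels'])[:,::-1].astype(np.float32)); 
      h,_=cv2.findContours(m['pixels'].astype(np.uint8),0,2); h=max(h,key=cv2.contourArea)
      print(n,t,m['conf'],cv2.approxPolyDP(cv2.convexHull(h),5,True)[:,0].tolist(),[atz(c,u,v,28 if t=='tray' else 130) for u,v in cv2.approxPolyDP(cv2.convexHull(h),5,True)[:,0]])
E
```

```text
nut [486.8 231.7 125.5]
shaker [677.4  -6.4  48.6]
ring [ 526.5 -258.6   10.3]
s tray 0.96 [[262, 202], [250, 257], [152, 249], [176, 198]] [array([460. , -60.4,  28. ]), array([656.6, -92.2,  28. ]), array([ 607. , -303.1,   28. ]), array([ 419.3, -272.7,   28. ])]
s nut 0.88 [[394, 155], [391, 178], [375, 178], [374, 155]] [array([440.6, 268.1, 130. ]), array([540.1, 235.3, 130. ]), array([536.1, 199. , 130. ]), array([435.3, 219.3, 130. ])]
d tray 0.76 [[377, 264], [433, 329], [434, 342], [346, 373], [302, 286]] [array([624.2, -97.3,  28. ]), array([ 586.2, -300.8,   28. ]), array([ 565.3, -323.3,   28. ]), array([ 398.5, -289.7,   28. ]), array([449.5, -67.6,  28. ])]
d nut 0.75 [[250, 167], [263, 180], [259, 193], [244, 190]] [array([522.3, 313.1, 130. ]), array([516.3, 225.2, 130. ]), array([477.6, 169.4, 130. ]), array([454.5, 203.1, 130. ])]
```

View pics/a.png

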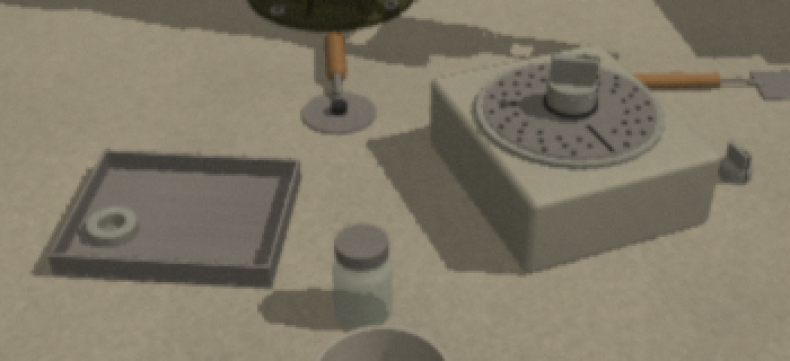

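View pics/b.png

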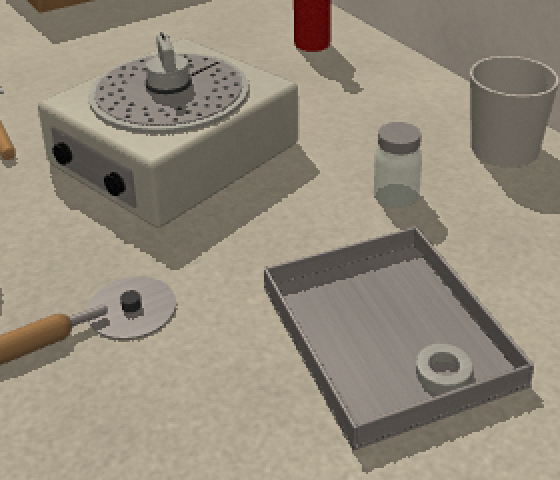

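Two pictures so far (2). The nut stands on the grater at about (384,167) in the scene view. The small look-alike is at (457,202), and the ring is at the far −y end of the tray. I'll move the wrist camera above the nut.

{"name": "send_rows", "arguments": {"series": [[[1, -42, -16, -8, 0], [1, -84, -32, -16, 0], [1, -126, -48, -24, 0], [1, -168, -64, -32, 0], [1, -210, -80, -40, 0], [1, -252, -96, -48, 0], [1, -294, -112, -56, 0], [1, -335, -127, -60, 0], [1, -335, -127, -60, 0], [1, -335, -127, -60, 0]]]}}

```text
clock: 2.5
eef_pos: [487.2, 231.8, 273.2]
eef_rot: [-3.141, -0.0, 2.684]
wrist_force: [-0.0, 0.4, 0.4]
finger_gap: 94.1
```

Run:
```python
from h import *
np.set_printoptions(precision=3,suppress=True)
s=manip.read_state();print(s['clock'],s['eef_pos'],s['eef_rot'],s['joints'],s['wrist_force'],s['qd'])
c=shot('wrist');save(c,'w1');print(c['T_tool_cam'])
for t in ['nut','mark','index','grater']:
    for m in manip.silhouettes(t,c): print(t,m['conf'],m['rect'])
print(proj(c,[487,232,110]),proj(c,[487,232,164]))
```

```text
2.5 [487.243 231.811 273.24 ] [-3.141 -0.     2.684] [ 0.376  0.237  1.461  0.     1.443 -0.737] [-0.044  0.365  0.363] [ 0.039 -0.007  0.013  0.004  0.001  0.006]
[[   0.      -0.973   -0.232   66.77 ]
 [   1.       0.       0.001   -1.679]
 [  -0.001   -0.232    0.973 -170.579]
 [   0.       0.       0.       1.   ]]
nut 0.82 [432.2, 105.1, 33.5, 31.1]
nut 0.68 [288.1, 170.3, 51.0, 51.8]
mark 0.91 [432.4, 108.6, 33.3, 25.4]
mark 0.77 [290.6, 171.1, 48.9, 49.5]
mark 0.55 [210.8, 317.5, 40.9, 44.7]
index 0.98 [182.8, 40.5, 264.3, 244.9]
grater 0.68 [182.6, 44.4, 266.8, 240.0]
[317.825 186.678] [318.099 197.785]
```

View pics/w1.png

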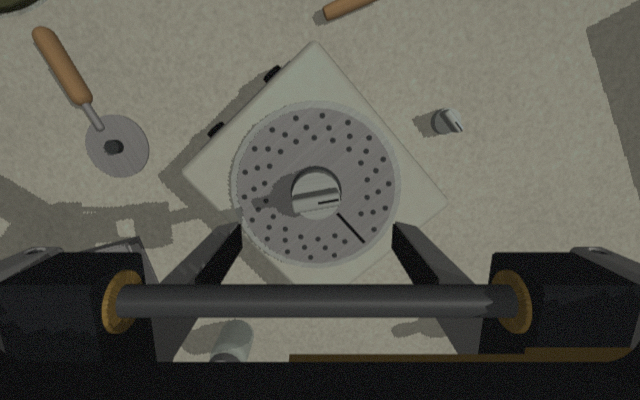

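Picture 3: nut around (315,195) with its mark pointing right (to about (340,201)); index line from (338,214) to (364,242). So it turns clockwise on screen, as expected. I'll extract both lines precisely.

Run:
```python
from h import *
np.set_printoptions(precision=1,suppress=True)
c=shot('wrist')
g=cv2.cvtColor(c['img'],cv2.COLOR_RGB2GRAY)
crop=c['img'][150:260,270:390]
cv2.imwrite('pics/w1c.png',cv2.cvtColor(cv2.resize(crop,(720,660),interpolation=cv2.INTER_CUBIC),cv2.COLOR_RGB2BGR))
m=(g<45).astype(np.uint8); m[:160]=0;m[255:]=0;m[:,:275]=0;m[:,385:]=0
n,l,st,ce=cv2.connectedComponentsWithStats(m)
for i in range(1,n):
    if st[i,4]>12:
        p=np.argwhere(l==i)[:,::-1].astype(np.float32)
        vx,vy,x,y=cv2.fitLine(p,2,0,.01,.01).ravel();t=(p-[x,y])@[vx,vy]
        print(st[i],[x+t.min()*vx,y+t.min()*vy],[x+t.max()*vx,y+t.max()*vy])
```

```text
[290 170  16  23  50] [np.float32(287.9248), np.float32(190.48624)] [np.float32(303.26163), np.float32(169.46138)]
[318 201  19   4  23] [np.float32(318.02243), np.float32(204.1259)] [np.float32(335.98672), np.float32(200.92545)]
[336 214  27  30  85] [np.float32(336.3973), np.float32(214.55173)] [np.float32(362.23938), np.float32(242.78087)]
```

View pics/w1c.png

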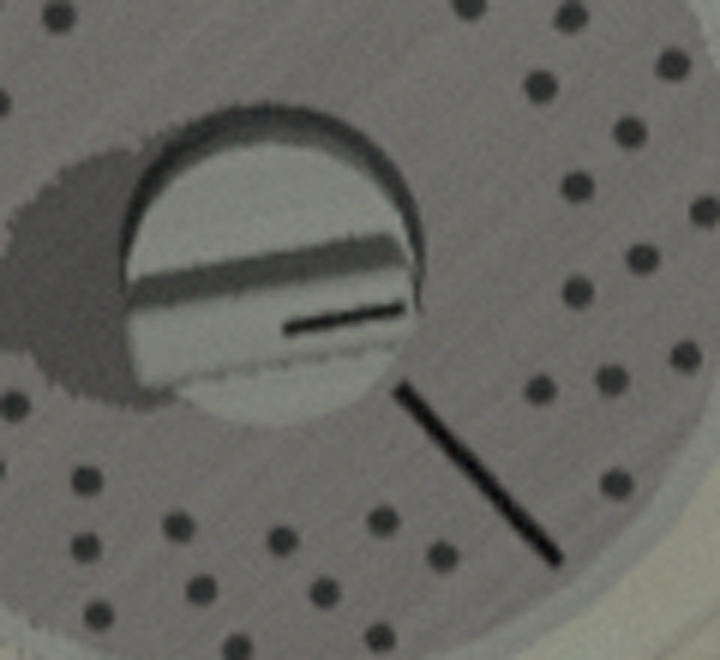

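Run:
```python
from h import *
np.set_printoptions(precision=3,suppress=True)
c=shot('wrist')
for z in (160,164,168):
    a=atz(c,317.8,204.8,z);b=atz(c,337.2,201.2,z);d=b-a;print(z,a,np.linalg.norm(d),np.arctan2(d[1],d[0]))
i1=atz(c,336.4,214.5,100);i2=atz(c,363,243.7,100);d=i2-i1;print('index',i1,i2,np.arctan2(d[1],d[0]))
# axis from index outer: 85mm back
g=np.arctan2(d[1],d[0])
dd=i2-a;print('index dir from nut axis',np.arctan2(dd[1],dd[0]),np.linalg.norm(dd))
```

```text
160 [493.358 229.561 160.   ] 19.082594618409903 1.306236732471969
164 [492.406 230.002 164.   ] 18.8138981532338 1.306236732471969
168 [491.454 230.444 168.   ] 18.54520168805775 1.30623673247197
index [527.953 237.525 100.   ] [575.435 250.83  100.   ] 0.2732080466573837
index dir from nut axis 0.23814072770976583 109.96567495416471
```

{"name": "send_rows", "arguments": {"series": [[[1, -5, 1, 5, -8], [1, -5, 1, 10, -16], [1, -5, 1, 15, -24], [1, -5, 1, 20, -32], [1, -5, 1, 25, -40], [1, -5, 1, 30, -48], [1, -5, 1, 35, -56], [1, -5, 1, 40, -64], [1, -5, 1, 44, -72], [1, -5, 1, 48, -80]]]}}

```text
clock: 3.85
eef_pos: [491.7, 231.4, 225.3]
eef_rot: [3.142, 0.0, -2.195]
wrist_force: [-0.3, 0.5, 0.2]
finger_gap: 93.8
```

{"name": "send_rows", "arguments": {"series": [[[1, 0, 0, 0, -8], [1, 0, 0, 0, -16], [1, 0, 0, 0, -20], [1, 0, 0, 0, -20], [1, 0, 0, 0, -20]]]}}

```text
clock: 4.35
eef_pos: [491.8, 231.3, 225.5]
eef_rot: [3.142, 0.0, -1.854]
wrist_force: [0.2, 0.1, -0.2]
finger_gap: 93.9
```

Run:
```python
from h import *
np.set_printoptions(precision=3,suppress=True)
s=manip.read_state();print(s['clock'],s['eef_pos'],s['eef_rot'],s['joints'],s['wrist_force'],s['moment'])
c=shot('wrist')
u,v=proj(c,[492,230,164]).astype(int);print(u,v)
for z in (100,): print(proj(c,[492,230,100]),proj(c,[575,251,100]))
x0,y0=u-70,v-55
cr=c['img'][y0:y0+110,x0:x0+140]
print(x0,y0)
cv2.imwrite('pics/w2c.png',cv2.cvtColor(cv2.resize(cr,(cr.shape[1]*5,cr.shape[0]*5),interpolation=cv2.INTER_CUBIC),cv2.COLOR_RGB2BGR))
g=cv2.cvtColor(c['img'],cv2.COLOR_RGB2GRAY)
m=(g<50).astype(np.uint8)
n,l,st,ce=cv2.connectedComponentsWithStats(m)
for i in range(1,n):
    if 20<st[i,4]<200 and abs(ce[i]-[u,v]).max()<110:
        p=np.argwhere(l==i)[:,::-1].astype(np.float32)
        vx,vy,x,y=cv2.fitLine(p,2,0,.01,.01).ravel();t=(p-[x,y])@[vx,vy]
        print(st[i],np.array([x+t.min()*vx,y+t.min()*vy,x+t.max()*vx,y+t.max()*vy]))
```

```text
4.35 [491.763 231.271 225.46 ] [ 3.142  0.    -1.854] [ 0.372  0.276  1.523  0.     1.342 -2.486] [ 0.158  0.078 -0.178] [0.07  0.054 0.029]
315 212
[315.765 194.853] [244.446 235.653]
245 157
[311 128   6   6  26] [312.  132.  315.5 128.5]
[245 211  40  25 119] [244.986 234.978 284.07  211.115]
[315 212   2  22  44] [315.5 212.  315.5 233. ]
```

View pics/w2c.png

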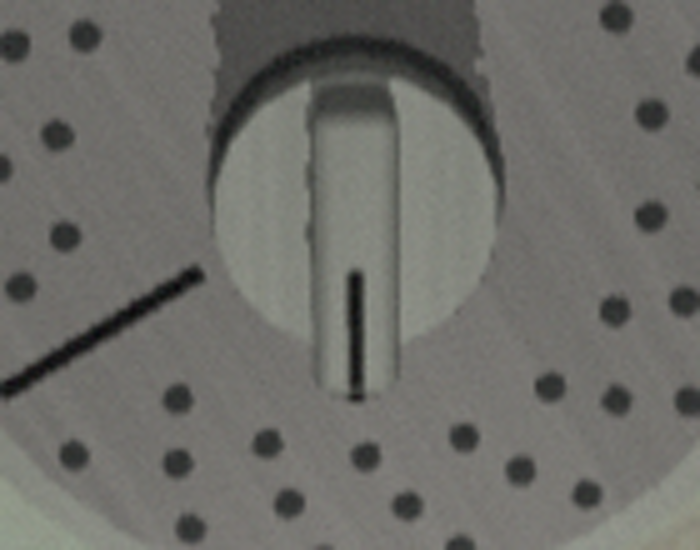

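Picture 5: the wing is vertical in the image at column 316, with the mark from (316,211) to about (316,234), so the gripper is aligned with it. Next I triangulate the height.

Run:
```python
from h import *
np.set_printoptions(precision=2,suppress=True)
c=shot('wrist')
T=np.eye(4);T[:3,:3]=R.from_euler('xyz',[-3.141,0,2.684]).as_matrix();T[:3,3]=[487.24,231.81,273.24]
a=dict(c);a['P']=T@np.array(c['T_tool_cam'])
for o in ([(a,317.8,204.8),(c,316.2,211.3)],[(a,337.2,201.2),(c,316.2,234)],[(a,336.4,214.5),(c,285,211)]): print(tri(o),[proj(k,tri(o))-[u,v] for k,u,v in o])
i1=atz(c,285.,210.8,100);i2=atz(c,245,235,100);d=i2-i1;print(i1,i2,np.arctan2(d[1],d[0]))
t=tri([(a,317.8,204.8),(c,316.2,211.3)])
s=manip.read_state();print(R.from_euler('xyz',s['eef_rot']).as_matrix().T@(t-s['eef_pos']))
# skirt top edge circle: left/right extremes in view 2
for z in (130,134,138,142): print(z,atz(c,245+214/5,157+200/5,z),np.linalg.norm(atz(c,245+214/5,157+200/5,z)-atz(c,245+498/5,157+200/5,z)),'wing len', np.linalg.norm(atz(c,316.2,157+118/5,z+30)-atz(c,316.2,157+388/5,z+30)), 'thick',np.linalg.norm(atz(c,245+310/5,210,z+30)-atz(c,245+398/5,210,z+30)))
```

```text
[492.21 230.22 160.84] [array([-0.6 , -0.56]), array([-0.76,  0.62])]
[497.39 248.65 161.05] [array([-0.42, -0.41]), array([-0.54,  0.43])]
[527.49 237.89  98.78] [array([-0.33, -0.33]), array([-0.43,  0.33])]
[526.67 237.18 100.  ] [574.28 250.44 100.  ] 0.2717112378777244
[ 0.81 -0.61 64.61]
130 [514.84 218.31 130.  ] 51.225139508531086 wing len 45.14989810196937 thick 14.228272523525488
134 [514.2  217.52 134.  ] 50.4550234558166 wing len 44.384854747362986 thick 13.987181274170563
138 [513.56 216.73 138.  ] 49.68490740310217 wing len 43.61981139275667 thick 13.746090024815647
142 [512.93 215.94 142.  ] 48.914791350387745 wing len 42.854768038150276 thick 13.50499877546066
```

{"name": "send_rows", "arguments": {"series": [[[0.5, 1, -0.6, 20, 0], [0.5, 1, -0.6, 40, 0], [0.5, 1, -0.6, 60, 0], [0.5, 1, -0.6, 72, 0], [0.5, 1, -0.6, 80, 0], [0.4, 1, -0.6, 82, 0], [0.3, 1, -0.6, 82, 0], [0.25, 1, -0.6, 82, 0], [0.25, 1, -0.6, 82, 0]]], "newtons": 10}}

```text
clock: 5.35
eef_pos: [492.5, 230.0, 144.1]
eef_rot: [-3.141, 0.001, -1.852]
wrist_force: [0.3, -0.1, -0.2]
finger_gap: 25.9
```

{"name": "send_rows", "arguments": {"series": [[[0.18, 0, 0, 0, 0], [0.12, 0, 0, 0, 0], [0.05, 0, 0, 0, 0], [0.0, 0, 0, 0, 0], [0, 0, 0, 0, 0]]], "newtons": 25}}

```text
clock: 5.85
eef_pos: [492.3, 230.0, 143.7]
eef_rot: [-3.141, 0.0, -1.852]
wrist_force: [-1.1, 0.5, 4.4]
finger_gap: 14.2
```

```bash
cat > st.py <<'E'
from h import *
np.set_printoptions(precision=3,suppress=True)
F=[];M=[]
s=manip.read_state();yaw=s['eef_rot'][2]
print('t',s['clock'],'p',s['eef_pos'],'rot',s['eef_rot'],'q6',s['joints'][5],'F',s['wrist_force'],'M',s['moment'],'eff6',s['effort'][5],'gap',s['finger_gap'])
E
python3 st.py
```

```text
t 5.85 p [492.286 229.978 143.667] rot [-3.141  0.    -1.852] q6 -2.4908107750177155 F [-1.109  0.473  4.41 ] M [0.15  0.278 0.058] eff6 0.02829360484611243 gap 14.212150377775822
```

{"name": "send_rows", "arguments": {"series": [[[0, 0, 0, 0, 3], [0, 0, 0, 0, 6], [0, 0, 0, 0, 9], [0, 0, 0, 0, 12], [0, 0, 0, 0, 15], [0, 0, 0, 0, 18], [0, 0, 0, 0, 20]]]}}

```text
clock: 6.55
eef_pos: [492.7, 230.0, 144.1]
eef_rot: [-3.141, 0.001, -2.203]
wrist_force: [-0.3, -0.6, 6.1]
finger_gap: 14.0
```

```bash
python3 st.py
```

```text
t 6.55 p [492.699 230.005 144.074] rot [-3.141  0.001 -2.203] q6 -2.139677872069218 F [-0.332 -0.558  6.078] M [0.025 0.057 0.042] eff6 -0.35190336406230927 gap 13.956890138143066
```

{"name": "send_rows", "arguments": {"series": [[[0, 0, 0, -0.1, 3], [0, 0, 0, -0.2, 6], [0, 0, 0, -0.3, 9], [0, 0, 0, -0.4, 12], [0, 0, 0, -0.5, 15], [0, 0, 0, -0.5, 18], [0, 0, 0, -0.5, 20], [0, 0, 0, -0.5, 20]]]}}

```text
clock: 7.35
eef_pos: [492.7, 230.0, 144.6]
eef_rot: [-3.141, 0.001, -2.551]
wrist_force: [-0.6, -1.2, 5.4]
finger_gap: 14.0
```

```bash
python3 st.py
```

```text
t 7.35 p [492.652 230.019 144.558] rot [-3.141  0.001 -2.551] q6 -1.7913581336895679 F [-0.627 -1.194  5.38 ] M [-0.026  0.006 -0.005] eff6 0.6244321726262569 gap 13.992958528912935
```

{"name": "send_rows", "arguments": {"series": [[[0, 0, 0, -0.1, 3], [0, 0, 0, -0.2, 6], [0, 0, 0, -0.3, 9], [0, 0, 0, -0.4, 12], [0, 0, 0, -0.5, 15], [0, 0, 0, -0.5, 18], [0, 0, 0, -0.5, 18], [0, 0, 0, -0.5, 18]]]}}

```text
clock: 8.15
eef_pos: [492.7, 230.0, 145.0]
eef_rot: [3.142, 0.001, -2.865]
wrist_force: [-0.6, 0.8, 5.4]
finger_gap: 14.1
```

```bash
python3 st.py
python3 - <<'E'
from h import *
c=shot('wrist');u,v=proj(c,[492.4,230,160]).astype(int)
x0,y0=u-80,v-60
cr=c['img'][y0:y0+120,x0:x0+160];print(x0,y0)
cv2.imwrite('pics/w3c.png',cv2.cvtColor(cv2.resize(cr,(cr.shape[1]*4,cr.shape[0]*4),interpolation=cv2.INTER_CUBIC),cv2.COLOR_RGB2BGR))
E
```

```text
t 8.15 p [492.672 230.005 145.05 ] rot [ 3.142  0.001 -2.865] q6 -1.4782900307882794 F [-0.557  0.835  5.44 ] M [-0.048  0.044 -0.091] eff6 0.023236378328874707 gap 14.071245049006784
238 191
```

View pics/w3c.png

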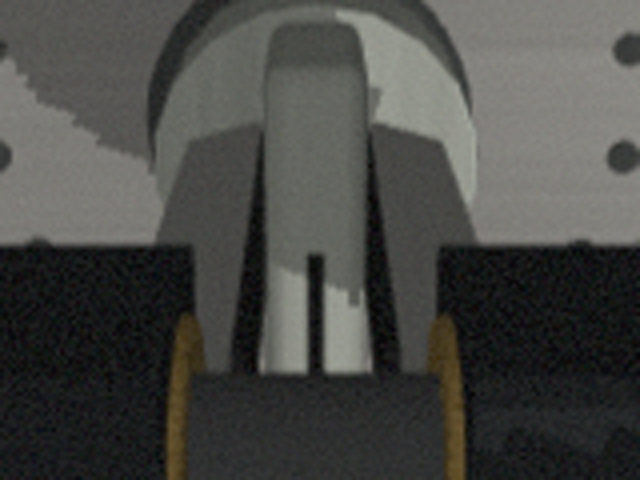

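Picture 6: the wing is still centred between the fingers with the mark at column 317, so the nut followed the gripper to the index yaw. From here I go on by feel in small steps.

```bash
cat > st.py <<'E'
from h import *
np.set_printoptions(precision=3,suppress=True)
L=[]
for i in range(5):
    s=manip.read_state();L.append(np.r_[s['eef_pos'][2],s['eef_rot'][2],s['wrist_force'],s['moment'],s['effort'][5],s['finger_gap']])
    if i<4: manip.camera('wrist')
print(s['clock'],'z,yaw,F,M,e6,gap',np.mean(L,0),'sd',np.std(L,0)[[4,7]])
E
python3 st.py
```

```text
8.4 z,yaw,F,M,e6,gap [145.041  -2.864  -0.453  -0.591   5.511  -0.004   0.023  -0.076  -0.056
  13.922] sd [0.323 0.029]
```

{"name": "send_rows", "arguments": {"series": [[[0, 0, 0, 0, 1.5], [0, 0, 0, 0, 3], [0, 0, 0, 0, 4], [0, 0, 0, 0, 4]]]}}

```text
clock: 8.8
eef_pos: [492.7, 230.0, 145.1]
eef_rot: [3.142, 0.002, -2.935]
wrist_force: [0.9, -0.8, 6.9]
finger_gap: 13.8
```

```bash
python3 st.py
```

```text
9.0 z,yaw,F,M,e6,gap [145.069  -2.934   0.439  -0.324   6.136  -0.015   0.018   0.032   0.123
  13.768] sd [0.51  0.026]
```

{"name": "send_rows", "arguments": {"series": [[[0, 0, 0, 0, 1.5], [0, 0, 0, -0.1, 3], [0, 0, 0, -0.1, 4], [0, 0, 0, -0.1, 4]]]}}

```text
clock: 9.4
eef_pos: [492.7, 230.0, 145.2]
eef_rot: [3.141, 0.002, -3.005]
wrist_force: [0.0, -0.6, 5.3]
finger_gap: 13.5
```

```bash
python3 st.py
```

```text
9.6 z,yaw,F,M,e6,gap [145.16   -3.004  -0.322  -0.268   5.667  -0.036   0.002   0.034   0.122
  13.93 ] sd [0.297 0.026]
```

{"name": "send_rows", "arguments": {"series": [[[0, 0, 0, 0, 1.5], [0, 0, 0, -0.1, 3], [0, 0, 0, -0.1, 4], [0, 0, 0, -0.1, 4]]]}}

```text
clock: 10.0
eef_pos: [492.7, 230.0, 145.2]
eef_rot: [3.141, 0.001, -3.074]
wrist_force: [0.1, -0.3, 5.5]
finger_gap: 13.6
```

```bash
python3 st.py
```

```text
10.2 z,yaw,F,M,e6,gap [145.259  -3.074  -0.005  -0.215   5.825  -0.006   0.019   0.061   0.122
  13.81 ] sd [0.376 0.024]
```

{"name": "send_rows", "arguments": {"series": [[[0, 0, 0, 0, 1.5], [0, 0, 0, -0.1, 3], [0, 0, 0, -0.1, 4], [0, 0, 0, -0.1, 4]]]}}

```text
clock: 10.6
eef_pos: [492.7, 230.0, 145.3]
eef_rot: [3.141, 0.001, 3.139]
wrist_force: [0.2, 0.0, 5.5]
finger_gap: 14.0
```

```bash
python3 st.py
```

```text
10.8 z,yaw,F,M,e6,gap [145.336   3.139   0.15   -0.132   6.116  -0.011  -0.007   0.015   0.121
  13.802] sd [0.359 0.019]
```

{"name": "send_rows", "arguments": {"series": [[[0, 0, 0, 0, 1.5], [0, 0, 0, -0.1, 3], [0, 0, 0, -0.1, 4], [0, 0, 0, -0.1, 4]]]}}

```text
clock: 11.2
eef_pos: [492.7, 230.0, 145.4]
eef_rot: [3.141, 0.001, 3.069]
wrist_force: [0.9, 0.4, 5.3]
finger_gap: 13.9
```

```bash
python3 st.py
```

```text
11.4 z,yaw,F,M,e6,gap [145.436   3.07    0.338   0.161   6.009  -0.017  -0.001   0.02    0.12
  13.7  ] sd [0.439 0.014]
```

{"name": "send_rows", "arguments": {"series": [[[0, 0, 0, 0, 1.5], [0, 0, 0, -0.1, 3], [0, 0, 0, -0.1, 4], [0, 0, 0, -0.1, 4]]]}}

```text
clock: 11.8
eef_pos: [492.7, 230.0, 145.5]
eef_rot: [3.141, 0.001, 2.999]
wrist_force: [-0.5, 0.1, 5.0]
finger_gap: 13.7
```

```bash
python3 st.py
```

```text
12.0 z,yaw,F,M,e6,gap [145.526   3.      0.207  -0.389   5.288  -0.044   0.007   0.007   0.119
  13.815] sd [0.294 0.022]
```

{"name": "send_rows", "arguments": {"series": [[[0, 0, 0, 0, 1.5], [0, 0, 0, -0.1, 3], [0, 0, 0, -0.1, 4], [0, 0, 0, -0.1, 4]]]}}

```text
clock: 12.4
eef_pos: [492.7, 230.0, 145.6]
eef_rot: [3.141, 0.001, 2.93]
wrist_force: [-0.6, 0.9, 5.2]
finger_gap: 13.9
```

```bash
python3 st.py
```

```text
12.6 z,yaw,F,M,e6,gap [145.635   2.93    0.297   0.345   5.435  -0.035  -0.023   0.051   0.123
  13.895] sd [0.27  0.019]
```

{"name": "send_rows", "arguments": {"series": [[[0, 0, 0, 0, 1.5], [0, 0, 0, -0.1, 3], [0, 0, 0, -0.1, 4], [0, 0, 0, -0.1, 4]]]}}

```text
clock: 13.0
eef_pos: [492.8, 230.0, 145.6]
eef_rot: [3.141, 0.002, 2.86]
wrist_force: [4.1, -0.3, 5.9]
finger_gap: 13.9
```

```bash
python3 st.py
```

```text
13.2 z,yaw,F,M,e6,gap [145.609   2.86    3.898   0.109   5.126   0.014  -0.801   0.036   0.153
  13.828] sd [0.641 0.021]
```

{"name": "send_rows", "arguments": {"series": [[[0, 0, 0, 0, 0.7], [0, 0, 0, 0, 1.5], [0, 0, 0, 0, 1.5]]]}}

```text
clock: 13.5
eef_pos: [492.9, 230.0, 145.6]
eef_rot: [3.141, 0.002, 2.834]
wrist_force: [4.8, -0.8, 5.2]
finger_gap: 13.7
```

```bash
python3 st.py
```

```text
13.7 z,yaw,F,M,e6,gap [145.597   2.834   4.686  -0.454   5.29   -0.027  -1.009   0.107   0.154
  13.832] sd [0.185 0.023]
```

Lateral force and moment have appeared, so I'll check by eye before turning further.

Run:
```python
from h import *
c=shot('wrist');x0,y0=238,191
cr=c['img'][y0:y0+120,x0:x0+160]
a=cv2.imread('pics/w3c.png')
b=cv2.cvtColor(cr,cv2.COLOR_RGB2BGR)
b=cv2.resize(b,(640,480),interpolation=cv2.INTER_CUBIC)
o=np.hstack([a[:,120:520],b[:,120:520]])
cv2.imwrite('pics/w4c.png',o)
```

```text
(no output)
```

View pics/w4c.png

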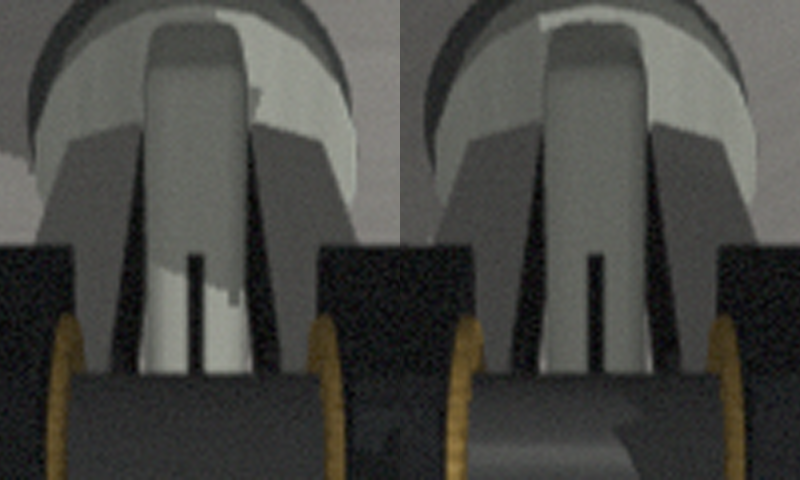

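Picture 7: the nut sits in the fingers exactly as before (mark at column 317, no slip). The side force that grows with turning looks like the one-sided stop. I'll back off into the presumed play and test with a very small lift.

{"name": "send_rows", "arguments": {"series": [[[0, 0, 0, 0, -2], [0, 0, 0, 0, -4], [0, 0, 0, 0, -6], [0, 0, 0, 0, -8], [0, 0, 0, 0, -8]]]}}

```text
clock: 14.25
eef_pos: [492.3, 230.0, 145.3]
eef_rot: [3.141, 0.0, 2.975]
wrist_force: [1.0, -0.7, 5.9]
finger_gap: 13.7
```

```bash
python3 st.py
```

```text
14.45 z,yaw,F,M,e6,gap [145.366   2.974   1.015   0.039   6.111   0.022  -0.2     0.001  -0.157
  13.702] sd [0.312 0.016]
```

{"name": "send_rows", "arguments": {"series": [[[0, 0, 0, -0.2, 0], [0, 0, 0, -0.4, 0], [0, 0, 0, -0.4, 0]]]}}

```text
clock: 14.75
eef_pos: [492.3, 230.0, 145.7]
eef_rot: [3.141, 0.0, 2.974]
wrist_force: [1.4, -0.4, 4.1]
finger_gap: 13.8
```

```bash
python3 st.py
```

```text
14.95 z,yaw,F,M,e6,gap [145.719   2.974   1.457   0.214   5.043   0.047  -0.262   0.024   0.024
  13.728] sd [0.542 0.017]
```

{"name": "send_rows", "arguments": {"series": [[[0, 0, 0, -0.3, 0], [0, 0, 0, -0.6, 0], [0, 0, 0, -0.6, 0]]]}}

```text
clock: 15.25
eef_pos: [492.3, 230.0, 146.1]
eef_rot: [3.141, 0.0, 2.974]
wrist_force: [1.8, 0.9, 2.7]
finger_gap: 13.6
```

```bash
python3 st.py
```

```text
15.45 z,yaw,F,M,e6,gap [146.153   2.974   2.397   1.224   3.189   0.209  -0.494   0.022   0.025
  13.873] sd [0.42 0.03]
```

Run:
```python
from h import *
c=shot('wrist');save(c,'before')
```

{"name": "send_rows", "arguments": {"series": [[[0.16, 0, 0, 0, 0], [0.2, 0, 0, 0, 0], [0.25, 0, 0, 0, 0], [0.25, 0, 0, 0, 0], [0.25, 0, 0, 0, 0]]]}}

```text
clock: 16.0
eef_pos: [492.1, 229.9, 146.0]
eef_rot: [-3.141, -0.0, 2.974]
wrist_force: [-0.4, -0.2, 0.1]
finger_gap: 23.5
```

```bash
python3 st.py
python3 - <<'E'
from h import *
c=shot('wrist');save(c,'after')
b=cv2.cvtColor(c['img'],cv2.COLOR_RGB2BGR)[170:300,260:380];a=cv2.imread('pics/before.png')[170:300,260:380]
f=lambda x:cv2.resize(x,(400,433),interpolation=cv2.INTER_CUBIC)
cv2.imwrite('pics/ba.png',np.hstack([f(a),f(b)]))
np.set_printoptions(precision=2,suppress=True)
for z in (160,163,166,169): print(z,[proj(c,p+np.array([492.3,230,z])) for p in (np.zeros(3),-24*np.array([np.cos(2.974),np.sin(2.974),0]))])
E
```

```text
16.2 z,yaw,F,M,e6,gap [146.078   2.974   0.228  -0.017   0.002   0.037   0.013  -0.022   0.
  23.553] sd [0.273 0.028]
160 [array([319.36, 250.57]), array([319.25, 289.62])]
163 [array([319.41, 252.78]), array([319.3 , 292.43])]
166 [array([319.47, 255.06]), array([319.35, 295.32])]
169 [array([319.52, 257.43]), array([319.41, 298.33])]
```

View pics/ba.png

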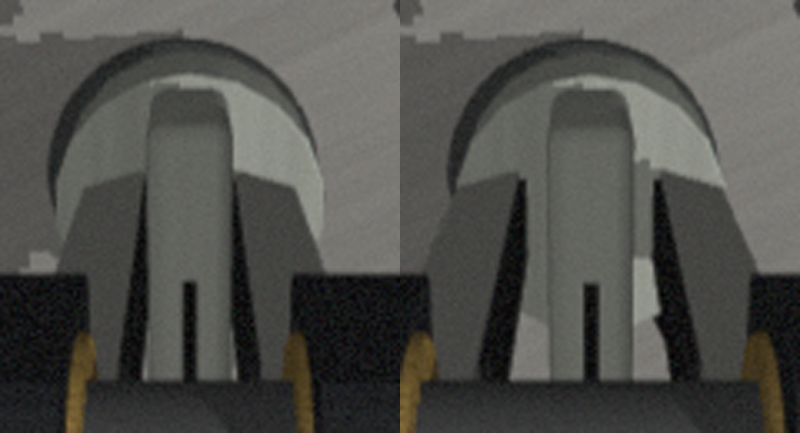

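Picture 8: the mark's inner end sits at the same row before and after release, so there was no jump and the studs still hold the nut. I'll regrip it relaxed and turn on; a release should now show as a jump in Fz.

{"name": "send_rows", "arguments": {"series": [[[0.2, 0, 0, 0, 0], [0.15, 0, 0, 0, 0], [0.1, 0, 0, 0, 0], [0, 0, 0, 0, 0], [0, 0, 0, 0, 0]]], "newtons": 20}}

```text
clock: 16.75
eef_pos: [492.4, 229.9, 146.3]
eef_rot: [3.142, 0.0, 2.974]
wrist_force: [0.2, -0.5, 2.4]
finger_gap: 13.8
```

```bash
python3 st.py
```

```text
16.95 z,yaw,F,M,e6,gap [146.285   2.974   1.409  -1.256   2.297  -0.267  -0.206  -0.057  -0.038
  13.773] sd [0.417 0.011]
```

{"name": "send_rows", "arguments": {"series": [[[0, 0, 0, 0, 1.5], [0, 0, 0, -0.1, 3], [0, 0, 0, -0.1, 4], [0, 0, 0, -0.1, 4]]]}}

```text
clock: 17.35
eef_pos: [492.5, 229.9, 146.5]
eef_rot: [3.141, 0.001, 2.903]
wrist_force: [2.9, -1.6, 3.2]
finger_gap: 13.5
```

```bash
python3 st.py
```

```text
17.55 z,yaw,F,M,e6,gap [146.417   2.904   3.612  -1.371   3.342  -0.234  -0.738   0.04    0.152
  13.862] sd [0.767 0.021]
```

{"name": "send_rows", "arguments": {"series": [[[0, 0, 0, 0, 1], [0, 0, 0, 0, 2], [0, 0, 0, -0.1, 3], [0, 0, 0, -0.1, 3]]]}}

```text
clock: 17.95
eef_pos: [492.6, 229.9, 146.5]
eef_rot: [3.141, 0.001, 2.85]
wrist_force: [6.2, -1.2, 1.9]
finger_gap: 14.2
```

```bash
python3 st.py
```

```text
18.15 z,yaw,F,M,e6,gap [146.478   2.851   6.147  -1.22    2.292  -0.232  -1.269   0.074   0.171
  13.936] sd [0.399 0.011]
```

{"name": "send_rows", "arguments": {"series": [[[0, 0, 0, 0, -2], [0, 0, 0, 0, -4], [0, 0, 0, 0, -6], [0, 0, 0, 0, -8], [0, 0, 0, 0, -9.5], [0, 0, 0, 0, -9.5], [0, 0, 0, 0, -9.5]]]}}

```text
clock: 18.85
eef_pos: [492.3, 229.8, 146.1]
eef_rot: [-3.141, 0.0, 3.016]
wrist_force: [7.3, -0.9, -0.5]
finger_gap: 13.8
```

```bash
python3 st.py
```

```text
19.05 z,yaw,F,M,e6,gap [146.063   3.016   6.534  -1.074  -0.439  -0.253  -1.222  -0.044  -0.057
  13.835] sd [0.343 0.038]
```

{"name": "send_rows", "arguments": {"series": [[[0, 0, 0, -0.2, 0], [0, 0, 0, -0.4, 0], [0, 0, 0, -0.4, 0]]]}}

```text
clock: 19.35
eef_pos: [492.3, 229.8, 146.3]
eef_rot: [-3.141, 0.0, 3.016]
wrist_force: [6.8, -0.3, -1.9]
finger_gap: 14.0
```

```bash
python3 st.py
```

```text
19.55 z,yaw,F,M,e6,gap [146.29    3.016   6.757  -0.281  -2.178  -0.187  -1.418  -0.051  -0.053
  13.896] sd [0.545 0.033]
```

The side force stayed when I backed off and the lift met resistance, so that was strain against the studs and not the stop. I'll relax the nut, open, move the gripper up a little, and then work in 7° steps. After each step I'll open briefly and measure whether the nut has jumped.

```bash
cat > meas.py <<'E'
from h import *
np.set_printoptions(precision=2,suppress=True)
s=manip.read_state();c=shot('wrist')
import time;save(c,'m%d'%int(s['clock']*100))
g=cv2.cvtColor(c['img'],cv2.COLOR_RGB2GRAY).astype(float)
def top(u):
    p=g[225:285,u]; k=[i for i in range(1,58) if p[i:i+3].max()<45]
    if not k: return None
    i=k[0]; r=p[max(i-6,0):max(i-2,1)].mean(); h=(r+p[i+1])/2
    j=i
    while j>0 and p[j-1]<h: j-=1
    return 225+j-(h-p[j])/(p[j-1]-p[j]) if j else 225
t=[(u,round(top(u),2)) for u in range(310,328) if top(u)]
v=np.median([b for _,b in t]) if t else None
z=None
if v:
    zs=np.arange(155,175,.1);z=zs[np.argmin([abs(proj(c,[492.2,230,q])[1]-v) for q in zs])]
print(s['clock'],'tcp',s['eef_pos'],'yaw',s['eef_rot'][2],'F',s['wrist_force'],'gap',s['finger_gap'],'mark row',v,'cols',[a for a,_ in t],'ztop',z)
E
echo
```

```text
(no output)
```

{"name": "send_rows", "arguments": {"series": [[[0, 0, 0, 0.4, 0], [0, 0, 0, 0.8, 0], [0.16, 0, 0, 0.8, 0], [0.22, 0, 0, 0.8, 0], [0.25, 0, 0, 0, 0], [0.25, 0, 0, -1, 0], [0.25, 0, 0, -1, 0], [0.25, 0, 0, -1, 0]]]}}

```text
clock: 20.35
eef_pos: [492.2, 229.9, 147.8]
eef_rot: [3.142, -0.0, 3.017]
wrist_force: [-0.3, -0.4, -0.5]
finger_gap: 23.4
```

```bash
python3 meas.py
```

```text
20.35 tcp [492.17 229.95 147.77] yaw 3.0173874642610388 F [-0.34 -0.4  -0.45] gap 23.408220114410916 mark row 254.14 cols [315, 316, 317, 318] ztop 166.49999999999935
```

{"name": "send_rows", "arguments": {"series": [[[0.15, 0, 0, 0, 0], [0, 0, 0, 0, 0], [0, 0, 0, 0, 0], [0, 0, 0, 0, 2], [0, 0, 0, 0, 4], [0, 0, 0, 0, 6], [0, 0, 0, 0, 8], [0, 0, 0, 0, 8]]]}}

```text
clock: 21.2
eef_pos: [492.7, 230.0, 148.3]
eef_rot: [3.141, 0.001, 2.877]
wrist_force: [2.4, -1.1, 4.7]
finger_gap: 13.6
```

```bash
python3 st.py; python3 meas.py
```

```text
21.4 z,yaw,F,M,e6,gap [148.198   2.878   2.807  -0.468   4.348  -0.013  -0.503  -0.03    0.199
  13.748] sd [0.435 0.019]
21.4 tcp [492.62 230.   148.12] yaw 2.8784983277871796 F [ 3.45 -0.25  3.53] gap 13.764306868319153 mark row 254.125 cols [315, 316, 317, 318] ztop 168.19999999999925
```

{"name": "send_rows", "arguments": {"series": [[[0.16, 0, 0, 0, 0], [0.2, 0, 0, 0, 0], [0.25, 0, 0, 0, 0], [0.25, 0, 0, 0, 0]]]}}

```text
clock: 21.85
eef_pos: [492.0, 229.9, 147.5]
eef_rot: [-3.141, -0.001, 2.878]
wrist_force: [-0.0, 0.3, 0.2]
finger_gap: 23.2
```

```bash
python3 meas.py
```

```text
21.85 tcp [491.98 229.88 147.47] yaw 2.8778797118926716 F [-0.04  0.35  0.16] gap 23.177909774945405 mark row 258.02 cols [315, 316, 317, 318, 319] ztop 171.29999999999907
```

The mark row jumped from 254.1 to 258.0 (about 3 mm up) on release, so the nut is in its free play at yaw 2.878. I'll raise the fingers clear of the skirt, regrip, turn 2° further in, and lift carefully.

{"name": "send_rows", "arguments": {"series": [[[0.25, 0, 0, -2, 0], [0.25, 0, 0, -3.5, 0], [0.15, 0, 0, -3.5, 0], [0, 0, 0, -3.5, 0], [0, 0, 0, -3.5, 0], [0, 0, 0, -3.5, 1], [0, 0, 0, -3.5, 2], [0, 0, 0, -3.5, 2]]], "newtons": 25}}

```text
clock: 22.7
eef_pos: [492.3, 229.9, 151.4]
eef_rot: [3.141, 0.0, 2.842]
wrist_force: [-0.1, -0.6, 2.8]
finger_gap: 13.7
```

```bash
python3 st.py;python3 meas.py
```

```text
22.9 z,yaw,F,M,e6,gap [151.373   2.843  -0.005  -0.37    3.532  -0.079   0.038  -0.018   0.127
  13.642] sd [0.515 0.027]
22.9 tcp [492.28 229.93 151.36] yaw 2.8429687568430144 F [-0.52 -0.26  3.95] gap 14.072884975422479 mark row 254.38 cols [315, 316, 317, 318] ztop 171.29999999999907
```

{"name": "send_rows", "arguments": {"series": [[[0, 0, 0, -0.4, 0], [0, 0, 0, -0.8, 0], [0, 0, 0, -1, 0], [0, 0, 0, -1, 0]]]}}

```text
clock: 23.35
eef_pos: [492.1, 229.9, 152.0]
eef_rot: [-3.141, -0.0, 2.843]
wrist_force: [0.5, 0.6, -1.7]
finger_gap: 13.8
```

```bash
python3 st.py
```

```text
23.55 z,yaw,F,M,e6,gap [152.099   2.843   0.121  -0.183  -1.806  -0.049  -0.132   0.036   0.016
  13.941] sd [0.412 0.028]
```

{"name": "send_rows", "arguments": {"series": [[[0, 0, 0, -0.5, 0], [0, 0, 0, -1, 0], [0, 0, 0, -1.5, 0], [0, 0, 0, -1.5, 0]]]}}

```text
clock: 23.95
eef_pos: [492.2, 229.9, 153.9]
eef_rot: [3.141, 0.0, 2.843]
wrist_force: [-0.5, 0.4, -2.2]
finger_gap: 13.6
```

```bash
python3 st.py
```

```text
24.15 z,yaw,F,M,e6,gap [153.769   2.843   0.281   0.185  -1.772   0.013  -0.      0.012   0.
  13.778] sd [0.312 0.013]
```

It is free: Fz settles at −1.8 N, just the nut's weight. Now I lift it straight off.

{"name": "send_rows", "arguments": {"series": [[[0, 0, 0, -3, 0], [0, 0, 0, -8, 0], [0, 0, 0, -14, 0], [0, 0, 0, -24, 0], [0, 0, 0, -36, 0], [0, 0, 0, -50, 0], [0, 0, 0, -65, 0], [0, 0, 0, -76, 0], [0, 0, 0, -80, 0], [0, 0, 0, -80, 0]]]}}

```text
clock: 25.15
eef_pos: [492.3, 230.0, 234.3]
eef_rot: [3.141, 0.001, 2.843]
wrist_force: [0.2, 0.1, -0.9]
finger_gap: 13.4
```

```bash
python3 st.py
python3 - <<'E'
import numpy as np
y=2.843
d=np.array([540-492.2,-120-230])
print(d@[np.cos(y),np.sin(y)], d@[np.sin(y),-np.cos(y)])
E
```

```text
25.35 z,yaw,F,M,e6,gap [233.475   2.843   0.057   0.103  -1.655  -0.009  -0.01   -0.008   0.
  13.739] sd [0.434 0.04 ]
-148.6463177119314 -320.4514194549363
```

{"name": "send_rows", "arguments": {"series": [[[0, -8, -16, 0, 0], [0, -22, -48, 0, 0], [0, -40, -87, 0, 0], [0, -59, -128, 0, 0], [0, -78, -169, 0, 0], [0, -97, -210, 0, 0], [0, -116, -250, 0, 0], [0, -132, -284, 0, 0], [0, -143, -308, 0, 0], [0, -149, -320, 0, 0]]]}}

```text
clock: 26.35
eef_pos: [540.3, -121.7, 233.1]
eef_rot: [-3.141, -0.001, 2.841]
wrist_force: [-0.6, -0.2, -1.3]
finger_gap: 13.9
```

{"name": "send_rows", "arguments": {"series": [[[0, 0, 0, 0, 0], [0, 0, 0, 0, 0], [0, 0, 0, 0, 0]]]}}

```text
clock: 26.65
eef_pos: [540.4, -118.5, 233.8]
eef_rot: [3.141, -0.0, 2.844]
wrist_force: [0.1, -0.3, -1.0]
finger_gap: 14.0
```

```bash
python3 st.py
python3 - <<'E'
from h import *
np.set_printoptions(precision=1,suppress=True)
s=manip.read_state();print(s['eef_pos'])
c=shot('wrist')
ctr=np.array([535.6,-182]);y=-0.19;ex=np.array([np.cos(y),np.sin(y)]);ey=np.array([-ex[1],ex[0]])
img=cv2.cvtColor(c['img'],cv2.COLOR_RGB2BGR)
q=[proj(c,np.r_[ctr+a*90*ex+b*110*ey,28]) for a,b in((-1,-1),(1,-1),(1,1),(-1,1))];print(np.array(q))
cv2.polylines(img,[np.int32(q)],True,(0,0,255),1)
t=ctr+52*ey;print('target',t);cv2.circle(img,np.int32(proj(c,np.r_[t,4])).tolist(),4,(0,255,0),1)
for n in ('tray','spare_ring'):
    print(n,[(m['rect'],m['conf']) for m in manip.find_in(n,c)])
cv2.imwrite('pics/t1.png',img)
E
```

```text
26.85 z,yaw,F,M,e6,gap [233.851   2.844  -0.066  -0.069  -1.334   0.015   0.002  -0.003   0.012
  13.851] sd [0.277 0.032]
[ 540.5 -119.1  233.9]
[[168.4 128.3]
 [197.8 264.6]
 [360.7 248.2]
 [349.6 108.1]]
target [ 545.4 -130.9]
tray [([164.9, 95.7, 183.0, 158.6], 0.69), ([454.3, 4.2, 185.7, 196.5], 0.44)]
spare_ring [([193.9, 179.2, 42.3, 37.8], 0.65), ([280.2, 185.8, 76.9, 100.2], 0.19)]
```

View pics/t1.png

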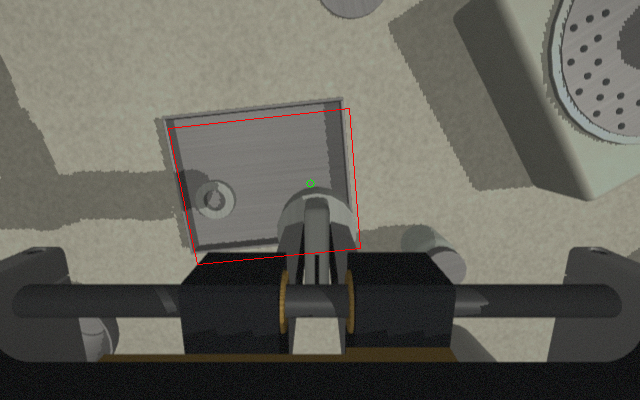

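Picture 9: the nut is in the gripper over the tray and the ring is at (213,200). The true tray rim runs from (164,117) to (342,98), about 10 px above my red estimate. I'll refine it.

Run:
```python
from h import *
np.set_printoptions(precision=1,suppress=True)
c=shot('wrist');s=manip.read_state()
A=atz(c,164,117,28)[:2];B=atz(c,342.5,98,28)[:2];ey=(B-A)/np.linalg.norm(B-A);ex=np.array([ey[1],-ey[0]])
print(A,B,np.linalg.norm(B-A),'yaw',np.arctan2(ex[1],ex[0]))
ctr=(A+B)/2+90*ex;t=ctr+52*ey;print('ctr',ctr,'target',t,'ring',atz(c,214,199,18), (atz(c,214,199,18)[:2]-ctr)@np.c_[ex,ey])
d=np.r_[t,0]-s['eef_pos'];M=R.from_euler('xyz',s['eef_rot']).as_matrix();d[2]=0;print('tool shift',M.T@d)
print(proj(c,np.r_[ctr+90*ex-110*ey,28]))
```

```text
[ 412.5 -273.1] [454.5 -62.4] 214.8743511028362 yaw -0.19651289177028752
ctr [ 521.8 -185.3] target [ 531.9 -134.3] ring [ 525.9 -257.1   18. ] [ 18.  -69.6]
tool shift [  3.8 -16.6  -0. ]
[191.4 255.7]
```

{"name": "send_rows", "arguments": {"series": [[[0, 1, -5, 10, 0], [0, 1, -10, 35, 0], [0, 1, -14.5, 65, 0], [0, 1, -14.5, 95, 0], [0, 1, -14.5, 125, 0], [0, 1, -14.5, 150, 0], [0, 1, -14.5, 168, 0], [0, 1, -14.5, 180, 0], [0, 1, -14.5, 186, 0], [0, 1, -14.5, 186, 0]]]}}

```text
clock: 28.05
eef_pos: [535.0, -133.4, 47.3]
eef_rot: [3.142, -0.001, 2.843]
wrist_force: [0.0, -0.2, -1.1]
finger_gap: 14.0
```

{"name": "send_rows", "arguments": {"series": [[[0, 0, 0, 1, 0], [0, 0, 0, 2, 0], [0, 0, 0, 3, 0], [0, 0, 0, 4, 0], [0, 0, 0, 4, 0]]]}}

```text
clock: 28.55
eef_pos: [535.2, -133.3, 43.8]
eef_rot: [-3.142, 0.0, 2.843]
wrist_force: [0.7, -0.6, -0.9]
finger_gap: 13.2
```

```bash
python3 st.py
```

```text
28.75 z,yaw,F,M,e6,gap [43.792  2.843  0.429 -0.12  -1.235  0.022 -0.019 -0.001 -0.    13.705] sd [0.556 0.018]
```

{"name": "send_rows", "arguments": {"series": [[[0, 0, 0, 0.5, 0], [0, 0, 0, 1, 0], [0, 0, 0, 1.5, 0], [0, 0, 0, 1.5, 0]]]}}

```text
clock: 29.15
eef_pos: [535.2, -133.3, 42.2]
eef_rot: [-3.142, -0.0, 2.843]
wrist_force: [0.0, -0.4, -1.6]
finger_gap: 13.9
```

```bash
python3 st.py
```

```text
29.35 z,yaw,F,M,e6,gap [42.221  2.843  0.212 -0.125 -1.401  0.024 -0.002  0.015  0.    13.874] sd [0.316 0.026]
```

{"name": "send_rows", "arguments": {"series": [[[0, 0, 0, 0.4, 0], [0, 0, 0, 0.8, 0], [0, 0, 0, 1.2, 0], [0, 0, 0, 1.2, 0]]]}}

```text
clock: 29.75
eef_pos: [535.3, -133.3, 41.9]
eef_rot: [-3.142, 0.0, 2.843]
wrist_force: [-5.2, 2.0, 9.1]
finger_gap: 13.8
```

```bash
python3 st.py
```

```text
29.95 z,yaw,F,M,e6,gap [41.878  2.843 -5.     1.815  9.347  0.243  0.93  -0.004 -0.003 13.869] sd [0.147 0.02 ]
```

Contact with the floor at TCP z of about 42 mm. I'll ease off the press, then let go.

{"name": "send_rows", "arguments": {"series": [[[0, 0, 0, -0.4, 0], [0, 0, 0, -0.8, 0], [0, 0, 0, -0.8, 0]]]}}

```text
clock: 30.25
eef_pos: [535.3, -133.3, 41.9]
eef_rot: [-3.142, 0.0, 2.843]
wrist_force: [-0.7, 0.7, 2.2]
finger_gap: 13.7
```

```bash
python3 st.py
```

```text
30.45 z,yaw,F,M,e6,gap [41.876  2.843 -0.715  0.72   2.18   0.076  0.105 -0.015 -0.001 13.854] sd [0.359 0.015]
```

{"name": "send_rows", "arguments": {"series": [[[0.15, 0, 0, 0, 0], [0.18, 0, 0, 0, 0], [0.22, 0, 0, 0, 0], [0.28, 0, 0, 0, 0], [0.34, 0, 0, 0, 0], [0.34, 0, 0, 0, 0]]]}}

```text
clock: 31.05
eef_pos: [535.2, -133.3, 41.8]
eef_rot: [-3.142, -0.0, 2.843]
wrist_force: [0.2, 0.1, -1.0]
finger_gap: 31.6
```

{"name": "send_rows", "arguments": {"series": [[[0.34, 0, 0, -4, 0], [0.34, 0, 0, -12, 0], [0.34, 0, 0, -25, 0], [0.34, 0, 0, -45, 0], [0.34, 0, 0, -70, 0], [0.34, 0, 0, -95, 0], [0.34, 0, 0, -115, 0], [0.34, 0, 0, -128, 0], [0.34, 0, 0, -130, 0], [0.34, 0, 0, -130, 0]]]}}

```text
clock: 32.05
eef_pos: [535.1, -133.3, 171.8]
eef_rot: [3.142, 0.0, 2.843]
wrist_force: [-0.8, -0.1, -0.1]
finger_gap: 32.0
```

```bash
python3 st.py
python3 - <<'E'
from h import *
np.set_printoptions(precision=1,suppress=True)
d=shot('side');s=shot('scene');w=shot('wrist')
f=lambda c,x0,y0,x1,y1,z:cv2.resize(cv2.cvtColor(c['img'],cv2.COLOR_RGB2BGR)[y0:y1,x0:x1],None,fx=z,fy=z,interpolation=2)
a=f(d,270,200,470,390,2);b=f(w,140,80,460,270,1.25)[:380]
h=np.zeros((380+238,400+400,3),np.uint8);h[:380,:400]=a;h[:b.shape[0],400:]=b
h[380:]=cv2.resize(f(s,130,130,480,290,1),(800,366))[:238]
cv2.imwrite('pics/fin.png',h[:600])
E
```

```text
32.25 z,yaw,F,M,e6,gap [171.112   2.843  -0.117   0.161   0.121   0.013  -0.     -0.003  -0.
  31.89 ] sd [0.496 0.04 ]
```

View pics/fin.png

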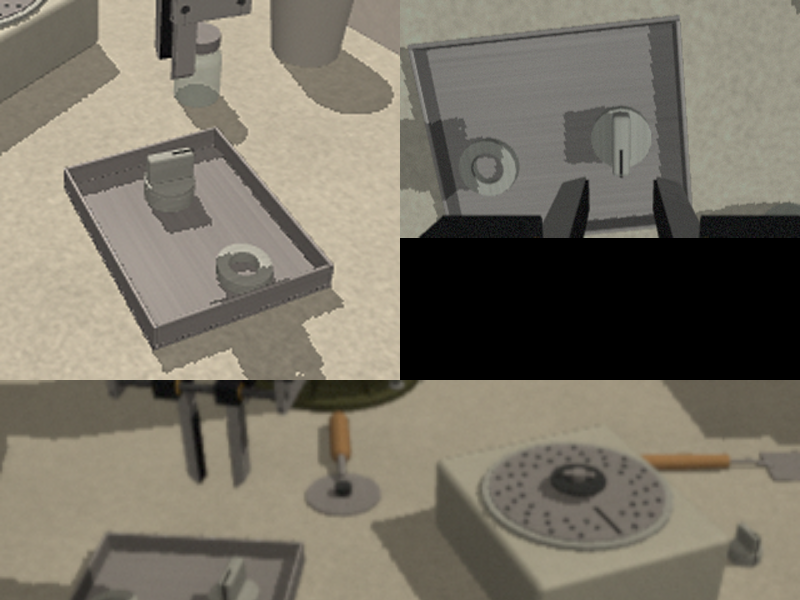

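Picture 10: the nut stands upright in the tray's free half, the ring and shaker are where they were, the spindle is bare, and the gripper is clear. I'm handing in.

```bash
python3 -c "
from cell import manip
print(manip.sign_off())"
```

```text
the job is handed in; nothing more can be done
None
```

The wing nut is off the grater and standing upright on the floor of the tray's free half, released. I handed the job in at about 32 s of the 72 s allowed.

**What I did:** I turned the nut clockwise about 58° to the index. From there I went on in small steps, releasing and regripping it to feel for the play. It came free about 0.54 rad past the index, jumping up about 3 mm. A careful lift then showed only the nut's weight, about 1.8 N. I lifted it straight off and set it down by feel.

**Last checks:** The final side, wrist and scene pictures show:
- the nut standing upright in the tray
- the ring and shaker where they were, judged by eye in the pictures rather than measured
- a bare spindle and the gripper clear of everything, with wrist force near zero

**What disagreed or went less smoothly:**
- **Misread stop:** About 0.5 rad past the index I took a growing side force of 4 to 6 N for the stop. I backed off twice and tried tiny lifts of 0.4 to 1 mm while the studs still held the nut. The wrist force went at most about 2 N into pull, so that was a light early tug.
- **Height estimates:** The camera heights for the nut differed by a few mm, so I relied on changes in height and on force.
- **Set-down:** First contact with the tray floor reached about 9 N before I eased it to about 2 N and let go.
- **Tray position:** My two estimates of the tray's centre differed by about 14 mm. I aimed near the first one; the nut is well clear of the walls either way.

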